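# Tip the fallen panels back on the drying rack

### The job

Two of the three freshly painted panels on the drying rack have tipped forward, so that their faces hang down against the short front dowels. Push each of these two back over by its bare border until it leans on the tall rear dowels like the third panel, its foot still in the groove. The paint is wet: keep off the pictures, do not lift any panel out of the groove, and leave the third panel and the other things on the table where they are.

Things in the scene. Friction and masses are not known exactly. Their poses are not given: they have to be found in the camera images.
- drying_rack: Fixed pale wooden rack, 108 mm deep (x), 392 mm wide (y): plank, top 20 mm above the table, with a 15 mm wide groove along y between battens 10 mm high. Places for three panels at y = -130, 0, 130 mm, each with two dowels (10 mm thick) in front of the groove and two behind it. Origin: under the middle of the groove, at table height; x points away from the robot's side, to the back.
- front_dowels (a point): Middle of the row of short front dowels: 29 mm in front of the groove's middle line, at their tops, 82 mm above the table.
- rear_dowels (a point): Middle of the row of tall rear dowels: 33 mm behind the groove's middle line, at their tops, 110 mm above the table. A panel's dowels are 86 mm apart and meet it only on its side borders.
- tall_panel: The tallest painted panel, 112 mm wide, 172 mm high, about 0.15 kg (a landscape); loose, its foot in the groove; starts tipped forward about 0.35 rad with its face on the front dowels. Origin: middle of its bottom edge; z up the board, x from painted face to brown back. 8 mm thick; bare white border round the picture: 26 mm at the top, 24 mm below, 22 mm at the sides. Its place varies.
- tall_panel_top (a point): Middle of the tall panel's top edge, half thickness.
- small_panel: The smallest painted panel, 104 mm wide, 132 mm high, about 0.11 kg (a pear); loose, its foot in the groove; starts tipped forward about 0.35 rad like the tall one. Origin: middle of its bottom edge; z up the board, x from painted face to brown back. 8 mm thick; bare white border round the picture: 26 mm at the top, 24 mm below, 18 mm at the sides. Its place varies.
- small_panel_top (a point): Middle of the small panel's top edge, half thickness.
- middle_panel: The panel of middle size, 110 mm wide, 152 mm high, about 0.13 kg (a seascape); loose, already leaning back about 0.27 rad on the rear dowels: to be left alone. Origin: middle of its bottom edge; z up the board, x from painted face to brown back. 8 mm thick; bare white border round the picture: 26 mm at the top, 24 mm below, 21 mm at the sides. Its place varies.
- middle_panel_top (a point): Middle of the middle panel's top edge, half thickness.
- lamp_post (a point): Fixed clamp lamp at the left edge of the table, halfway up its lower arm: thin rods that rise nearly upright from the table top to 0.48 m above it, within 40 mm of this point. An arm that starts to the left of it has to draw back towards its base before it swings in.
- mug: White spotted mug, 91 mm high, left of the rack; bystander. Origin under its middle.
- turps_bottle: Stained brown bottle with a black cap, 167 mm high, 72 mm across, behind the rack; bystander. Origin under its middle.
- blue_tube: Paint tube lying behind the rack, 132 mm long, 28 mm high; bystander. Origin under its middle.
- masking_tape: Roll of masking tape lying flat, 96 mm across, 25 mm high, near the table's front edge; bystander. Origin under its middle.
- long_tube: Paint tube lying just in front of the rack, 160 mm long, 34 mm high; bystander. Origin under its middle.
- eraser: Red-brown eraser lying just in front of the rack, 45 mm long, 12 mm high; bystander. Origin under its middle.
Not all that is in view belongs to the job. Leave any purple look-alike of the small_panel alone.

How it is judged (in metres and radians):
At the end, for the whole second after the job is handed in: All three panels stand at rest in the groove (foot within 16 mm of the groove's middle line, origin less than 30 mm above the table), tilted less than 0.4 rad, each leaning back on the rear dowels (middle of its top edge more than 18 mm behind the groove's middle line) (x of each of tall_panel_top, small_panel_top, middle_panel_top in the frame of drying_rack above 0.018 m and x of tall_panel in the frame of drying_rack between -0.016 and 0.016 m and height (world z) of each of tall_panel, small_panel, middle_panel below 0.03 m and angle between each of tall_panel, small_panel, middle_panel's own z axis and vertical below 0.4 rad and linear speed of each of tall_panel, small_panel, middle_panel below 0.03 m/s and angular speed of each of tall_panel, small_panel, middle_panel below 0.15 rad/s and x of small_panel in the frame of drying_rack between -0.016 and 0.016 m and x of middle_panel in the frame of drying_rack between -0.016 and 0.016 m); the robot touches nothing.
It fails at once if the robot touches the wet picture of a panel (contact force between any of tall_panel_c1, small_panel_c1, middle_panel_c1 and the fingers above 0.3 N or contact force between any of tall_panel_c1, small_panel_c1, middle_panel_c1 and the arm above 0.3 N).
It fails at once if a panel is lifted out of the groove (origin 35 mm above the table) (height (world z) of any of tall_panel, small_panel, middle_panel above 0.035 m).
It fails at once if the panel that already leans back is moved (foot by 20 mm or top edge by 30 mm) (distance of middle_panel from where it was at the start of the episode above 0.02 m or distance of middle_panel_top from where it was at the start of the episode above 0.03 m).
It fails at once if a bystander is moved more than 30 mm (distance of any of mug, turps_bottle, blue_tube, masking_tape, long_tube, eraser from where it was at the start of the episode above 0.03 m).
It also fails if it takes over 45 s, if anything falls off the work surface, if the arm or the gripper's body presses on something with over 40 N, if the wrist force passes 120 N, or if a joint passes its speed limit or range.

### The arm

A 6-joint arm with a two-finger parallel gripper is mounted at the origin on a cart in front of the work surface, level with it; the furniture and walls round the work are solid. World frame = base frame: x ahead of the robot, y to its left, z up, the work surface at z = 0. Lengths are in mm, angles in rad, forces in N, time in s.
With the tool pointing down it reaches from about 350 to 800 mm from the base axis. Payload 7.3 kg.
Tool frame: the origin (TCP) lies midway between the tips of the shut fingers; the grasp point (between the pads) lies 19 mm behind it; z points along the fingers, y is the line along which they close (so a half turn about z gives the same grasp; the last joint's range is limited). The gripper opens to 85 mm and grips with 20 to 120 N. Pads are 22 mm wide; open, the fingers measure 114 mm over their backs; the gripper's body (76 mm by 85 mm) begins 54 mm behind the grasp point. The pads swing forward as they close: fully open they stand 13 mm farther back than shut.
Start: joints at [1.181, 0.342, 1.524, -0, 1.275, -0.146], TCP at [126.714, 509.498, 231.322] pointing down, gripper open.
Joint ranges: [-2.53, 2.53], [-0.77, 2.02], [0.04, 2.7], [-1, 4.14], [0.28, 2.66], [-3.11, 3.11]. Speed limits (rad/s): [2.57, 2.57, 3.14, 3.14, 3.14, 3.14].

### API

Orientations are given as a rotation vector (axis times angle).
In Python, from workcell import sensors, capture, get_calibration, job gives the robot as it stands. The module is installed in compiled form; this text tells all that it offers.
- The arm moves only by the shell command python3 -m pendant 'ROWS' [OPENING]. ROWS is 1 to 12 rows, one to a line, with the numbers parted by commas; each row has 6 numbers: dx, dy, dz in parts of the range, where 1.0 means 600 mm, then a rotation vector rx, ry, rz in parts of the range, where 1.0 means 4 rad; each row is the pose to reach, as a shift and turn from the pose commanded when the command began, along the tool's axes at that moment; what a row does not reach only later rows make up. A row lasts 1/10 s, in which the tool goes at most 50 mm and 0.15 rad, less where a joint would pass 70% of its speed; a pose out of reach is approached as far as the arm can. OPENING is the opening from 0.0 (shut) to 1.0 (fully open), set as the command begins (- or left out keeps the last). The fingers move at their own pace and stop on an object; the grip force is fixed at half the most. Time passes only in rows, so rows that do not move let the fingers close. It prints the time, the measured TCP pose, the force, the opening and the grip force at its end. Input that does not fit is refused with a message, and nothing moves.
- sensors.read_state(): the state, without advancing time (a new reading comes with each control period).
- capture(name): name is "side" or "top"; returns the picture (384x512x3 uint8, blue, green, red); there is no depth.
- get_calibration(name): a dict with "fx", "fy", "cx", "cy" (pixels), "distortion" ([k1, k2, p1, p2, k3] as OpenCV has them; the pictures are not rectified), "world_to_cam" (4x4, takes a point from world to camera coordinates). Camera axes: x right, y down, z forward; pixel columns grow to the right and rows downward; lengths in mm; the calibration is good to about 2 mm. A picture is of the moment at which its call begins. get_calibration takes no time and is no camera call.
- job.close_job(): hands the job in; it is judged then, once.
The state is a dict: "time": time; "joint_pos": joint angles; "joint_velocities": joint speeds; "joint_efforts": joint torques, N m; "position": TCP position; "tcp_rot": TCP orientation; "force": force on the tool from outside, world axes, zero at the start; "torque": the same for the moment, N m; "gripper_width": opening from 0.0 (shut) to 1.0 (fully open); "finger_force": force on a finger pad.
Only numpy, scipy, OpenCV 4.12 (cv2) and the standard library are available. Lean on these libraries where they do the work, as an engineer would, in place of code of your own. Each camera call takes 0.05 s, during which the arm holds its last target. There are 200 camera calls.

## Working session

There is one attempt and no reset: what is moved stays moved. The work goes in short steps, Python scripts to look and compute and a shell command to move; the robot and the scene stay as the last step left them, time stands still between calls to the robot, and variables do not carry over. Pictures are saved under pics/ and viewed, at most 10 in all, crops included, and the job is handed in when it is done.

```bash
mkdir -p pics; python3 - <<'E'
from workcell import sensors,capture,get_calibration
import cv2,numpy as np
for n in("side","top"):
    im=capture(n);cv2.imwrite(f"pics/{n}0.png",im);c=get_calibration(n)
    print(n,c["fx"],c["cx"],c["cy"],c["distortion"],np.round(np.linalg.inv(c["world_to_cam"]),3).tolist())
s=sensors.read_state();print(s)
E
```

```text
side 472.7550691082998 257.51909858783733 188.04676600343922 [0.01924694 0.         0.         0.         0.        ] [[0.989, -0.104, 0.103, 404.981], [-0.146, -0.666, 0.731, -1026.028], [-0.007, -0.738, -0.674, 1189.667], [0.0, 0.0, 0.0, 1.0]]
top 387.00494733831226 252.48021045862623 191.43253108001934 [-0.12968451  0.          0.          0.          0.        ] [[0.011, -0.988, 0.153, 409.146], [-0.999, -0.016, -0.032, 124.792], [0.034, -0.153, -0.988, 1298.583], [0.0, 0.0, 0.0, 1.0]]
{'time': 0.1, 'joint_pos': array([ 1.18099397e+00,  3.42683288e-01,  1.52492285e+00, -3.96444868e-06,
        1.27537928e+00, -1.45989617e-01]), 'joint_velocities': array([ 1.20160496e-03, -2.98358750e-03, -2.37029079e-03, -2.24329248e-04,
       -6.08097023e-05, -4.28720220e-04]), 'joint_efforts': array([ 2.32774575e-03, -4.34435606e+01, -2.46498352e+01, -9.36039146e-05,
        4.52893437e-03,  5.67094446e-05]), 'position': array([126.57661629, 509.15085151, 230.67927651]), 'tcp_rot': array([-3.81986000e-01, -3.11791490e+00,  2.11104015e-03]), 'force': array([-0.30413397, -0.61218809, -0.26562805]), 'torque': array([-0.02883343, -0.08671853, -0.04223408]), 'finger_force': 0.0, 'gripper_width': 0.9984591686398919}
```

View pics/side0.png

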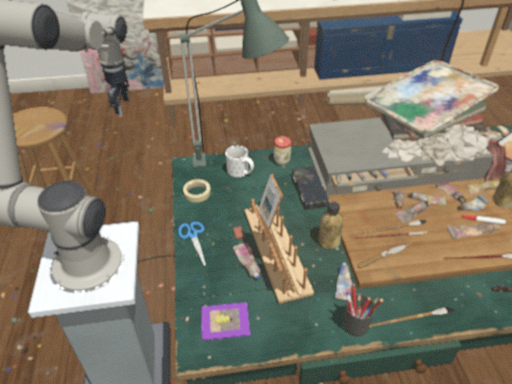

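View pics/top0.png

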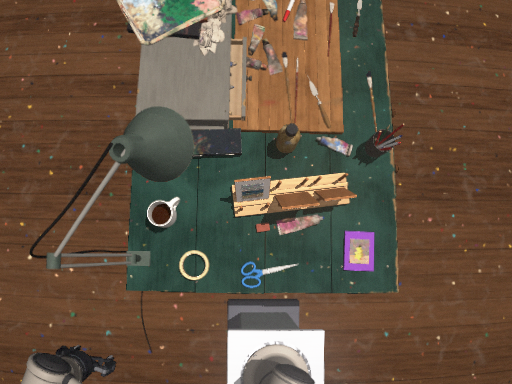

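Side view: the rack runs from about (247,212) to (310,295), with the leaning panel at (270,200). The lamp's clamp is at (198,158) and its rods rise to (185,40).

Top view: the rack spans (235–355, 175–215). The leaning middle panel is at (253,188) and the two brown backs are at about (290,200) and (330,197).

Candidates for the panels: the brown backs at (290,200) and (330,197) are tipped. The grey seascape at (253,188) already leans back. The purple pear at (359,251) is the decoy lying on the table. I'll check this in a close crop.

```bash
python3 - <<'E'
import cv2,numpy as np
a=cv2.imread("pics/side0.png")[165:310,225:325];b=cv2.imread("pics/top0.png")[165:240,225:365]
a=cv2.resize(a,None,fx=4,fy=4,interpolation=2);b=cv2.resize(b,None,fx=5.5,fy=5.5,interpolation=2)
cv2.imwrite("pics/cs.png",a);cv2.imwrite("pics/ct.png",b)
E
```

```text
(no output)
```

View pics/cs.png

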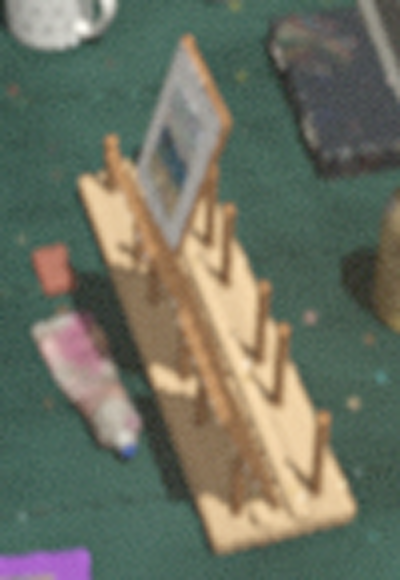

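View pics/ct.png

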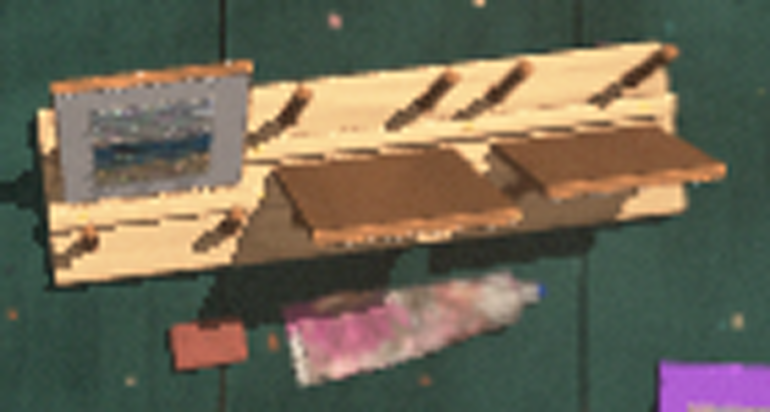

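Side crop: the seascape leans back and both tipped panels show edge-on. Top crop: the tall panel's top edge runs (313,238)–(520,212) and the small one's (545,190)–(725,168). The decoy is the purple sheet at the bottom right. Next I'll turn these into positions.

```bash
cat > h.py <<'E'
from workcell import sensors,capture,get_calibration
import cv2,numpy as np
from scipy.spatial.transform import Rotation as R
C={n:get_calibration(n) for n in("side","top")}
def KD(n):
    c=C[n];return np.array([[c["fx"],0,c["cx"]],[0,c["fy"],c["cy"]],[0,0,1.]]),np.array(c["distortion"])
def ray(n,p):
    K,d=KD(n);u=cv2.undistortPoints(np.array([[p]],float),K,d)[0,0];M=np.linalg.inv(C[n]["world_to_cam"])
    return M[:3,3],M[:3,:3]@[u[0],u[1],1]
def cast(n,p,z):
    o,v=ray(n,p);return o+v*(z-o[2])/v[2]
def proj(n,P):
    K,d=KD(n);M=np.array(C[n]["world_to_cam"]);return cv2.projectPoints(np.array([P],float),cv2.Rodrigues(M[:3,:3])[0],M[:3,3],K,d)[0][0,0]
def tri(ps,pt):
    A=[];b=[]
    for n,p in(("side",ps),("top",pt)):
        o,v=ray(n,p);v/=np.linalg.norm(v);Q=np.eye(3)-np.outer(v,v);A.append(Q);b.append(Q@o)
    x,r,_,_=np.linalg.lstsq(np.vstack(A),np.hstack(b),rcond=None);return x,r
ct=lambda x,y:(225+(x+.5)/5.5-.5,165+(y+.5)/5.5-.5)
cs=lambda x,y:(225+(x+.5)/4-.5,165+(y+.5)/4-.5)
def show():
    s=sensors.read_state();r=R.from_rotvec(s["tcp_rot"]);print(s["time"],s["position"].round(1),"joints",s["joint_pos"].round(2));print(r.as_matrix().round(3));return s,r
E
python3 - <<'E'
from h import *
np.set_printoptions(suppress=True,precision=1)
k=[cast("top",ct(*p),20) for p in((38,110),(52,287),(688,212),(662,42))]
s=[cast("side",cs(*p),20) for p in((82,178),(213,540),(352,510))]
print("rack top",k,"side (BL? FL FR..)",s)
for a,b in(((82,178),(52,287)),((213,540),(688,212))): print("tri rack",tri(cs(*a),ct(*b)))
m=sum(k)/4; yv=(k[0]+k[1]-k[2]-k[3]);yv/=np.linalg.norm(yv);xv=np.array([yv[1],-yv[0],0]);print("center",m,"y",yv,"x",xv)
for nm,z,e in(("tall",180,((313,238),(520,212))),("small",142,((545,190),(725,168))),("mid",166,((52,90),(250,65)))):
    q=[cast("top",ct(*p),z) for p in e]
    print(nm,q,"w",np.linalg.norm(q[0]-q[1]),"local",[((v-m)@xv,(v-m)@yv) for v in q])
    for v in q: pp=proj("side",v);print("  side crop",(pp-[225,165])*4)
print("mid tri",tri(cs(232,122),ct(250,65)),tri(cs(186,38),ct(52,90)))
print("lamp base",cast("top",(140,258),0),cast("side",(198,158),0),"rod top",tri((185,38),(52,261)))
show()
E
```

```text
rack top [array([629.5, 153.5,  20. ]), array([521.6, 143. ,  20. ]), array([ 572.5, -246.9,   20. ]), array([ 679.1, -233.4,   20. ])] side (BL? FL FR..) [array([525. , 140.6,  20. ]), array([ 571.9, -243.6,   20. ]), array([ 677.8, -233.4,   20. ])]
tri rack (array([523.6, 143.1,  17.4]), array([5.8]))
tri rack (array([ 571.8, -245.9,   23.5]), array([0.2]))
center [600.7 -46.   20. ] y [-0.1  1.   0. ] x [1.  0.1 0. ]
tall [array([535.5,   2.9, 180. ]), array([ 550.9, -108.4,  180. ])] w 112.41018258443553 local [(np.float64(-58.41816022131235), np.float64(56.85170384169367)), (np.float64(-57.39039868946579), np.float64(-55.55378025450062))]
  side crop [111.7 152.7]
  side crop [154.3 256.7]
small [array([ 568.2, -130.6,  142. ]), array([ 582.1, -233.4,  142. ])] w 103.7561237726032 local [(np.float64(-43.08065684445989), np.float64(-79.75998426203316)), (np.float64(-42.518870559144155), np.float64(-183.51458713094394))]
  side crop [182.4 311.7]
  side crop [227.1 421.4]
mid [array([615.4, 142.8, 166. ]), array([631. ,  35.7, 166. ])] w 108.28747257800104 local [(np.float64(38.83822044514188), np.float64(185.34636836716606)), (np.float64(40.56902129439335), np.float64(77.07272870472764))]
  side crop [184.   37.9]
  side crop [226.3 123.7]
mid tri (array([632.5,  35.8, 168.5]), array([7.3])) (array([615.5, 142.8, 167.5]), array([0.2]))
lamp base [380.6 454.2   0. ] [377.  477.7   0. ] rod top (array([379.9, 522.5, 484.2]), array([0.9]))
0.1 [126.6 509.2 230.7] joints [ 1.2  0.3  1.5 -0.   1.3 -0.1]
[[-1.   0.2 -0. ]
 [ 0.2  1.  -0. ]
 [ 0.  -0.  -1. ]]
```

Widths come out at 112.4 and 103.8 mm, so the middle one is the tall panel and the right one the small panel. The heights (180 and 142 mm) and the side view agree. First I draw back from the lamp with the fingers shut, then swing in.

Careful with the scale: shifts go in shares of 600 mm and turns go in shares of 4 rad. That gives: -204 mm / 600 = -0.34, -185 mm / 600 = -0.3083.

```bash
python3 -m pendant '0,-0.0667,-0.0333,0,0,0
0,-0.1333,-0.0667,0,0,0
0,-0.2033,-0.0833,0,0,0
0,-0.2033,-0.0833,0,0,0
-0.075,-0.2267,-0.0833,0,0,0
-0.15,-0.25,-0.0833,0,0,0
-0.225,-0.2733,-0.0833,0,0,0
-0.3,-0.2967,-0.0833,0,0,0
-0.34,-0.3083,-0.0833,0,0,0
-0.34,-0.3083,-0.0833,0,0,0' 0.0; python3 -c "
from h import *
s,r=show()
for P in((400,50,290),(455,-64,290)): print(P,r.inv().apply(np.array(P)-s['position']).round(1))"
```

```text
time: 1.1
position: [282.5, 279.5, 280.8]
tcp_rot: [0.389, 3.117, -0.001]
force: [-0.7, 0.6, 0.0]
gripper_width: 0.0
finger_force: 0.0
1.1 [282.5 279.5 280.8] joints [ 0.59  0.06  1.74 -0.    1.34 -0.74]
[[-0.969  0.246 -0.   ]
 [ 0.246  0.969 -0.001]
 [-0.    -0.001 -1.   ]]
(400, 50, 290) [-170.3 -193.6   -9. ]
(455, -64, 290) [-251.6 -290.6   -9. ]
```

To row units: -290 mm / 600 = -0.4833, -170 mm / 600 = -0.2833, -0.37 rad / 4 = -0.0925.

```bash
python3 -m pendant '-0.0567,-0.06,-0.015,0,0,0
-0.1133,-0.12,-0.015,0,0,0
-0.17,-0.1833,-0.015,0,0,0
-0.2267,-0.25,-0.015,0,0,-0.025
-0.2833,-0.3167,-0.015,0,0,-0.05
-0.3333,-0.375,-0.015,0,0,-0.075
-0.38,-0.43,-0.015,0,0,-0.0925
-0.42,-0.4833,-0.015,0,0,-0.0925
-0.42,-0.4833,-0.015,0,0,-0.0925
-0.42,-0.4833,-0.015,0,0,-0.0925' 0.0; python3 -c "
from h import *
s,r=show()
for P in((455,-64,174),(535,-54,174)): print(P,r.inv().apply(np.array(P)-s['position']).round(1))"
```

```text
time: 2.1
position: [454.5, -61.1, 289.6]
tcp_rot: [0.196, -3.134, -0.002]
force: [-0.2, 0.1, 0.4]
gripper_width: -0.003
finger_force: 0.0
2.1 [454.5 -61.1 289.6] joints [-0.3   0.18  1.59  0.    1.38 -2.  ]
[[-0.992 -0.125 -0.002]
 [-0.125  0.992  0.001]
 [ 0.001  0.001 -1.   ]]
(455, -64, 174) [ -0.3  -3.2 115.6]
(535, -54, 174) [-81.   -3.2 115.4]
```

To row units: 115 mm / 600 = 0.1917, 80 mm / 600 = 0.1333.

```bash
python3 -m pendant '0,-0.0033,0.0667,0,0,0
0,-0.005,0.1333,0,0,0
0,-0.005,0.1917,0,0,0
0,-0.005,0.1917,0,0,0
-0.0417,-0.005,0.1917,0,0,0
-0.0833,-0.005,0.1917,0,0,0
-0.1,-0.005,0.1917,0,0,0
-0.1,-0.005,0.1917,0,0,0' 0.0; python3 -c "
from h import *
s,r=show()
a=capture('side')[130:330,190:340];b=capture('top')[140:260,225:365]
cv2.imwrite('pics/p1.png',np.hstack([cv2.resize(a,(450,600)),cv2.resize(b,(350,300)).repeat(2,0)]))"
```

```text
time: 2.9
position: [515.6, -56.0, 176.6]
tcp_rot: [-0.201, 3.133, -0.001]
force: [-0.2, -0.8, -0.1]
gripper_width: -0.002
finger_force: 0.0
2.9 [515.6 -56.  176.6] joints [-0.26  0.38  1.63  0.    1.13 -1.96]
[[-0.992 -0.128  0.002]
 [-0.128  0.992 -0.   ]
 [-0.002 -0.    -1.   ]]
```

View pics/p1.png

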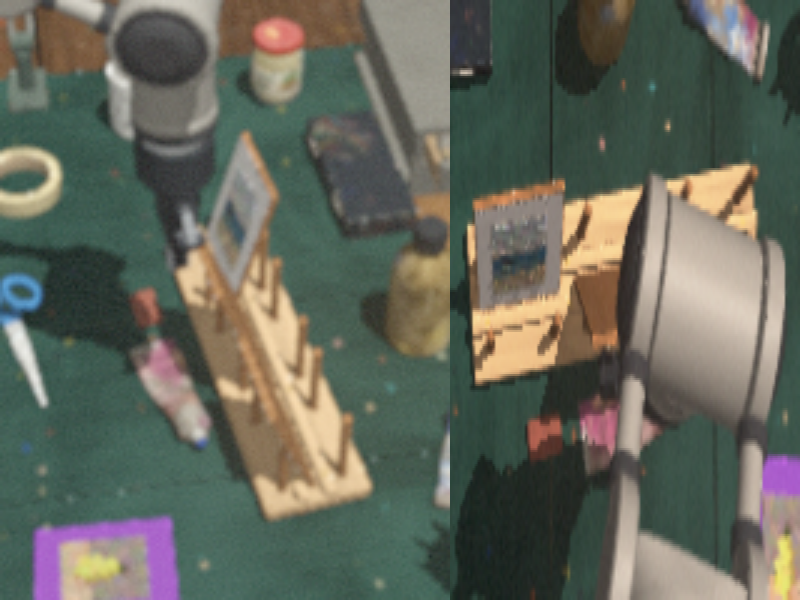

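The fingertips are at about (180,262), just in front of the tall panel's upper edge. I'll lower 3.5 mm and push gently until I see contact.

To row units: -30 mm / 600 = -0.05, 3.5 mm / 600 = 0.0058.

```bash
for i in 1; do python3 -m pendant '0,0,0.0058,0,0,0
-0.01,0,0.0058,0,0,0
-0.02,0,0.0058,0,0,0
-0.03,0,0.0058,0,0,0
-0.04,0,0.0058,0,0,0
-0.05,0,0.0058,0,0,0' 0.0; done
```

```text
time: 3.6
position: [544.8, -53.1, 171.7]
tcp_rot: [-0.198, 3.135, 0.0]
force: [-0.9, -0.8, -0.1]
gripper_width: 0.0
finger_force: 0.1
```

To row units: -35 mm / 600 = -0.0583, -28 mm / 600 = -0.0467.

```bash
python3 -m pendant '-0.0117,0,0,0,0,0
-0.0233,0,-0.0017,0,0,0
-0.035,0,-0.0033,0,0,0
-0.0467,0,-0.0033,0,0,0
-0.0583,0,-0.0033,0,0,0' 0.0;  python3 -c "
from h import *
s,r=show()
a=capture('side')[150:320,210:330]
cv2.imwrite('pics/p2.png',cv2.resize(a,None,fx=3.5,fy=3.5))"
```

```text
time: 4.1
position: [579.6, -48.7, 173.8]
tcp_rot: [-0.198, 3.135, 0.0]
force: [-0.4, -0.2, 0.2]
gripper_width: -0.002
finger_force: 0.0
4.1 [579.6 -48.7 173.8] joints [-0.22  0.49  1.45  0.    1.2  -1.91]
[[-0.992 -0.126  0.   ]
 [-0.126  0.992  0.   ]
 [-0.     0.    -1.   ]]
```

View pics/p2.png

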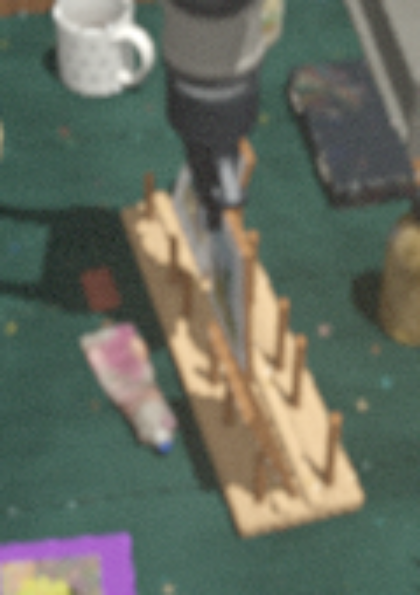

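The tall panel is now near upright, with the fingers at about (215,215) on its upper border. I'll keep following it over.

To row units: -35 mm / 600 = -0.0583, -30 mm / 600 = -0.05.

```bash
python3 -m pendant '-0.01,0,0,0,0,0
-0.02,0,0,0,0,0
-0.03,0,0,0,0,0
-0.04,0,0,0,0,0
-0.05,0,0,0,0,0
-0.0583,0,0,0,0,0
-0.0583,0,0,0,0,0
-0.0583,0,0,0,0,0' 0.0;  python3 -c "
from h import *
s,r=show()
b=capture('side')[150:320,210:330]
cv2.imwrite('pics/p3.png',cv2.resize(b,None,fx=3.5,fy=3.5))"
```

```text
time: 4.95
position: [613.6, -44.3, 173.6]
tcp_rot: [0.198, -3.135, -0.0]
force: [-0.2, -0.7, 0.4]
gripper_width: 0.0
finger_force: 0.0
4.95 [613.6 -44.3 173.6] joints [-0.2   0.55  1.35  0.    1.24 -1.89]
[[-0.992 -0.126 -0.   ]
 [-0.126  0.992  0.   ]
 [ 0.     0.    -1.   ]]
```

View pics/p3.png

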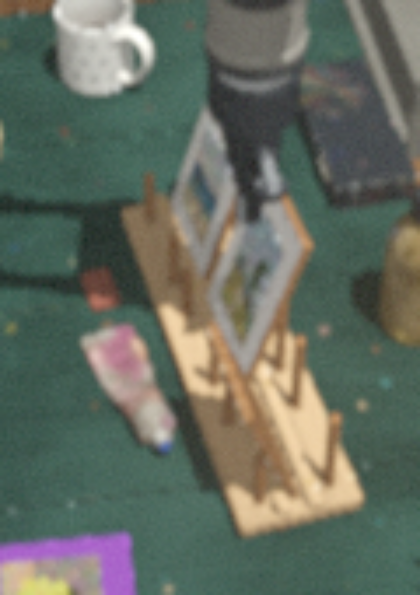

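The tall panel now leans back like the middle one, with its face towards the robot at about (260,270). Next I back off, move across to the small panel and go down in front of its top border.

To row units: -131 mm / 600 = -0.2183, -120 mm / 600 = -0.2.

```bash
python3 -m pendant '0.0333,0,0,0,0,0
0.1,0,0,0,0,0
0.1583,0,0,0,0,0
0.1583,-0.0667,0,0,0,0
0.1583,-0.1333,0,0,0,0
0.1583,-0.2,0,0,0,0
0.1583,-0.2183,0,0,0,0
0.1583,-0.2183,0,0,0,0
0.1583,-0.2183,0.0333,0,0,0
0.1583,-0.2183,0.0617,0,0,0
0.1583,-0.2183,0.0633,0,0,0
0.1583,-0.2183,0.0633,0,0,0' 0.0;  python3 -c "
from h import *
s,r=show()
a=capture('side')[150:320,210:330]
cv2.imwrite('pics/p4.png',cv2.resize(a,None,fx=3.5,fy=3.5))"
```

```text
time: 6.2
position: [535.8, -185.0, 135.9]
tcp_rot: [0.2, -3.135, -0.001]
force: [0.5, 0.3, 0.0]
gripper_width: 0.001
finger_force: 0.0
6.2 [ 535.8 -185.   135.9] joints [-0.47  0.51  1.54  0.    1.09 -2.17]
[[-0.992 -0.127 -0.001]
 [-0.127  0.992  0.001]
 [ 0.001  0.001 -1.   ]]
```

View pics/p4.png

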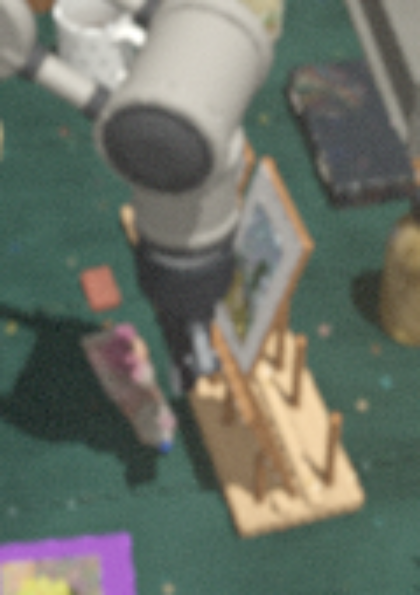

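The tall panel stays leaning. The fingers at about (188,385) stand just in front of the small panel's top edge. Pushing now.

```bash
python3 -m pendant '-0.0233,0,0,0,0,0
-0.04,0,0,0,0,0
-0.0517,0,0,0,0,0
-0.0617,0,0,0,0,0
-0.0717,0,0,0,0,0
-0.0817,0,0,0,0,0
-0.0917,0,0,0,0,0
-0.1017,0,0,0,0,0
-0.11,0,0,0,0,0' 0.0; python3 -m pendant '-0.0083,0,0,0,0,0
-0.0167,0,0,0,0,0
-0.025,0,0,0,0,0
-0.0333,0,0,0,0,0
-0.0417,0,0,0,0,0
-0.0417,0,0,0,0,0
-0.0417,0,0,0,0,0' 0.0;python3 -c "
from h import *
s,r=show()
a=capture('side')[150:320,210:330]
cv2.imwrite('pics/p5.png',cv2.resize(a,None,fx=3.5,fy=3.5))"
```

```text
time: 7.15
position: [601.9, -177.9, 135.7]
tcp_rot: [-0.198, 3.135, 0.0]
force: [-0.7, -0.5, 0.2]
gripper_width: -0.001
finger_force: 0.0
time: 7.85
position: [626.2, -174.8, 135.7]
tcp_rot: [0.198, -3.135, -0.0]
force: [0.9, -0.2, -0.0]
gripper_width: 0.004
finger_force: 0.0
7.85 [ 626.2 -174.8  135.7] joints [-0.39  0.65  1.28  0.    1.21 -2.09]
[[-0.992 -0.126 -0.   ]
 [-0.126  0.992  0.   ]
 [ 0.     0.    -1.   ]]
```

View pics/p5.png

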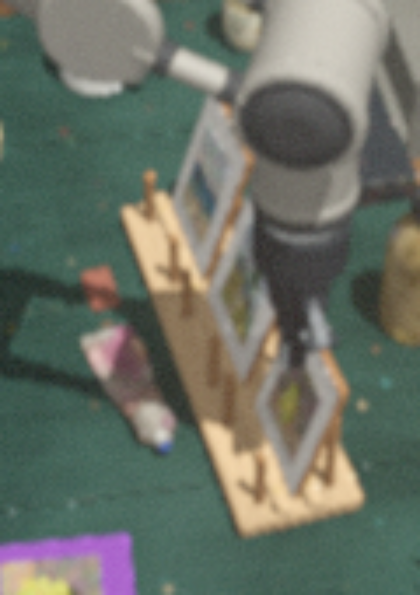

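All three panels now lean back; the pear is at about (295,410). I back off and check.

To row units: 230 mm / 600 = 0.3833, 190 mm / 600 = 0.3167.

```bash
python3 -m pendant '0.0333,0,0,0,0,0
0.1,0,0,0,0,0
0.1667,0,0,0,0,0
0.2167,0,-0.0333,0,0,0
0.25,0,-0.1,0,0,0
0.3167,0,-0.15,0,0,0
0.3833,0,-0.1667,0,0,0
0.3833,0,-0.1667,0,0,0
0.3833,0,-0.1667,0,0,0
0.3833,0,-0.1667,0,0,0' 0.0;python3 -c "
from h import *
s,r=show()
a=capture('side')[150:320,210:330];b=capture('top')[165:240,225:365]
cv2.imwrite('pics/p6.png',np.vstack([cv2.resize(b,None,fx=4,fy=4),cv2.resize(a,(560,300))]))"
```

```text
time: 8.9
position: [398.5, -203.8, 235.5]
tcp_rot: [-0.198, 3.135, 0.0]
force: [1.0, 0.5, 0.1]
gripper_width: -0.002
finger_force: 0.0
8.9 [ 398.5 -203.8  235.5] joints [-0.64  0.2   1.71  0.    1.23 -2.34]
[[-0.992 -0.126  0.   ]
 [-0.126  0.992  0.   ]
 [-0.     0.    -1.   ]]
```

View pics/p6.png

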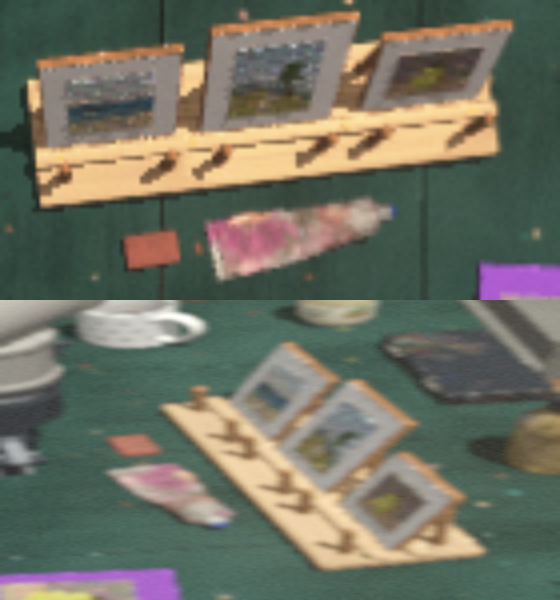

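The picture shows all three panels leaning back with their feet in the groove. The top edges are at about (110,55), (285,25) and (440,35) in the top view. The other things are where they were and the arm is clear, so I hand in.

```bash
python3 -c "
from workcell import job
print(job.close_job())"
```

```text
the job is handed in; nothing more can be done
None
```

I pushed the tall and small panels back by their top borders, and the last pictures show all three panels leaning on the rear dowels with the eraser and long tube by the rack unmoved; the job is handed in at about 9 s, but no verdict was shown.

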